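# Set and lock the clamp adjuster of a board holder

## Task

On the board holder, turn the small bar head of the clamp adjuster so that its yellow end lines up with the red index line. Then run the hexagonal jam nut below it clockwise down against the boss and tighten it to about 0.43 N m (never more than 0.5), holding that for a moment, to lock the adjuster, which must stay on the line. Let go, and leave the other things on the bench where they are.

Things in the scene. Friction and masses are not known exactly. Their poses are not given: they have to be found in the camera images.
- holder: fixed aluminium board holder: base plate 255 x 150 x 15 mm with a green circuit board clamped on its +x half. Origin on the table, on the axis of the upright boss; the plate reaches 55 mm to -x, 200 mm to +x, 75 mm to each side. A clamp arm 22 mm wide (30 mm above the table) runs from the boss to +x, ending in a 70 mm wide jaw (32 mm high) 62 mm from the axis. z up.
- boss_top (a point): point on the axis at the top face of the round dark boss (fixed, 28 mm diameter, top 55 mm above the table); axes as the holder's. Round the boss's foot lies a white dial plate (88 mm diameter, 16.5 mm above the table) with black ticks and one red index line, which runs from the axis along -x.
- adjuster (a joint): turn of the adjuster screw, rad: 0 when the yellow end of its bar head points along the red index line, growing clockwise seen from above; starts at -0.5 to -1.3. Needs 0.08 N m to turn, has no stop near the line, stays where it is left, sinks 0.64 mm per rad. Running the nut does not turn it.
- adjuster_head (a point): centre of the adjuster's black bar head, on the axis, 97 to 98 mm above the table: 24 mm long (along the point's x), 10 mm wide (y), 14 mm tall (z up), yellow end on the -x side. It turns with the adjuster and stands on a 15 mm diameter threaded neck, which rises about 20 mm out of the nut.
- nut_mid (a point): centre of the steel hexagonal jam nut on the axis between boss and bar head: 34 mm across flats, 39 across corners, 14 tall. Flats face the point's +x and -x and every 60 degrees on; z up. Seated, it is 7 mm above boss_top; it starts 1.0 to 1.8 mm higher and sinks 0.64 mm per rad turned clockwise from above (1.6 to 2.8 rad to go). Runs freely at 0.03 N m, then meets the collar abruptly.
- collar (a joint): turn (rad) of the brass seat collar (31 mm diameter, flush in the boss's top), on which the nut seats. It sits on a stiff torsion spring in the boss: once seated, the nut winds it clockwise in proportion to the tightening torque, 3 N m per rad (0.33 N m at 0.11, 0.43 at 0.143, 0.50 at 0.167, 0.54 at 0.18). 0 unloaded; it returns to 0, with the nut still seated, when the nut is let go.
- spare_board: loose green circuit board 130 x 95 mm, origin under its centre. Bystander.
- parts_tray: loose white parts tray 100 x 150 x 28 mm with one divider, origin under its centre. Bystander.
- spare_nut: spare hexagonal nut like the jam nut, lying in the parts tray; origin under its centre. Bystander.
- tweezers: steel tweezers 125 mm long lying on the table, origin near the middle. Bystander.
- screwdriver: screwdriver with a blue handle, 170 mm long, lying on the table. Bystander.
- brush: red-handled brush, 170 mm long, lying on the table. Bystander.
- flux_bottle: closed white bottle with red cap, 44 mm diameter, 85 mm tall, origin under its centre. Bystander.

How it is judged:
By the outcome, as a careful person would: the job done as asked, in the order asked, and still so for the second after the job is handed in, with the robot touching nothing.
It also fails if it takes over 67 s, if anything falls off the work surface, if the arm or the gripper's body presses on something with over 40 N, if the wrist force passes 120 N, or if a joint passes its speed limit or range.

## Robot

A 6-joint arm with a two-finger parallel gripper is mounted at the origin on the work surface. World frame = base frame: x ahead of the robot, y to its left, z up, the work surface at z = 0. Lengths are in m, angles in degrees, forces in N, time in s.
With the tool pointing down it reaches from about 0.4 to 0.825 m from the base axis. Payload 7 kg.
Tool frame: the origin (TCP) lies at the very end of the fingers, on their centre line; the grasp point (between the pads) lies 19 mm behind it (r.grasp_offset is the z of the grasp point in the tool frame, in m); z points along the fingers, y is the direction in which the jaws open and shut (so a half turn about z gives the same grasp; the last joint's range is limited). The gripper opens to 88 mm and grips with 3 to 60 N. Pads are 19 mm wide; open, the fingers measure 130 mm over their backs; the gripper's body (78 mm by 193 mm) begins 47 mm behind the grasp point.
Start: joints at [86.293, 20.546, 0.682, 0, -70.136, -16.507], TCP at [0.233, 0.633, 0.227] pointing down, gripper open.
Joint ranges: [-176.03, 176.03], [-82.01, 121.73], [-58.28, 71.71], [-173.87, 95.51], [-174.79, -0.11], [-173.66, 173.66]. Speed limits (degrees/s): [136.94, 136.94, 172.46, 180, 180, 180].

## Interface

Orientations are given as [roll, pitch, yaw] about the fixed x, y, z axes, in that order (R = Rz(yaw) Ry(pitch) Rx(roll)).
In Python, from plant import r, capture, calibration, order gives the robot as it stands.
- The arm moves only by the tool servo_tool, never from a script. Its arguments are lists of equal length, an entry for each row: "grip": the closure, from -1 (fully open) to 1 (shut), so that 0 is half open; "translation": the shift along the tool's x, y, z in m, a list of three; "turn": the turn about the tool's z in rad. A call has 1 to 10 rows; each row is the pose to reach, as a shift and turn from the pose commanded when the call began, along the tool's axes at that moment; what a row does not reach only later rows make up. A row lasts 1/12 s, in which the tool goes at most 41.7 mm and 7.16 degrees, less where a joint would pass 70% of its speed; a pose out of reach is approached as far as the arm can. A call with a gripper value outside its range is refused whole. The fingers move at their own pace and stop on an object; "newtons" is the grip in N (left out, the last holds). Time passes only in rows, so rows that repeat a pose let the fingers close. It gives the time, the measured TCP pose, the force and the opening at its end, in the units of the state.
- r.get_state(): the state, without advancing time (a new reading comes with each control period).
- capture(name): name is "side" or "top"; returns (picture, depth): 384x512x3 uint8, blue, green, red; 384x512 float32, m along the optical axis (not along the pixel's ray), 0 where there is no reading.
- calibration(name): a dict with "fx", "fy", "cx", "cy" (pixels), "dist_coeffs" ([k1, k2, p1, p2, k3] as OpenCV has them; the pictures are not rectified), "view" (4x4, takes a point from world to camera coordinates). Camera axes: x right, y up, looking along -z (the intrinsics and any distortion apply to the point x, -y, -z); pixel columns grow to the right and rows downward; lengths in m; the calibration is good to about 2 mm. A picture is of the moment at which its call begins. calibration takes no time and is no camera call.
- order.close_job(): hands the job in, once; it reports no verdict.
The state is a dict: "time_s": time; "joints": joint angles; "qd": joint speeds; "joint_torque": joint torques, N m; "tcp_pos": TCP position; "eef_rot": TCP orientation; "contact_force": force on the tool from outside, world axes, zero at the start; "moment": the same for the moment, N m; "gripper_width": finger opening in m.
Only numpy, scipy, OpenCV 4.12 (cv2) and the standard library are available. Lean on these libraries where they do the work, as an engineer would, in place of code of your own. Each camera call takes 0.05 s, during which the arm holds its last target.

## Working session

There is one attempt and no reset: what is moved stays moved. The work goes in short steps, Python scripts to look and compute and a tool call to move; the robot and the scene stay as the last step left them, time stands still between calls to the robot, and variables do not carry over. Pictures are saved under pics/ and viewed, and the job is handed in when it is done.

Besides the shell and the picture viewer there is one more tool, called after ">>>" as name(argument=value, ...) on one line, values as JSON. servo_tool: Moves the arm, as the interface text tells. Its arguments: {"type":"object","properties":{"grip":{"type":"array","items":{"type":"number"}},"translation":{"type":"array","items":{"type":"array","items":{"type":"number"}}},"turn":{"type":"array","items":{"type":"number"}},"newtons":{"type":"number"}},"required":["grip","translation","turn"]}

```bash
ls; mkdir -p pics; python3 - <<'E'
from plant import r,capture,calibration
import cv2,numpy as np
print(r.get_state(), r.grasp_offset)
for n in("side","top"):
    p,d=capture(n); cv2.imwrite(f"pics/{n}0.png",p); np.save(f"{n}0.npy",d); np.save(f"{n}0p.npy",p)
    c=calibration(n); print(n,{k:np.round(v,4).tolist() for k,v in c.items()})
E
```

```text
pics
{'time_s': 0.0, 'joints': array([ 8.62926138e+01,  2.05912113e+01,  6.34107488e-01, -2.04107290e-02,
       -7.01348254e+01, -1.65078646e+01]), 'qd': array([ 0.02075733, -0.08538907, -0.02354934, -0.12993914,  0.09601405,
        0.05692357]), 'joint_torque': array([ 2.96361559e-04, -5.82723570e+01,  2.93050611e+01,  6.99729413e+00,
        7.00452380e-03, -1.61287462e-04]), 'tcp_pos': array([0.23308921, 0.63296461, 0.22562682]), 'eef_rot': array([ 1.79906408e+02, -7.72749340e-03, -2.02221956e+01]), 'contact_force': array([-0.52833451,  0.08486694, -0.49979233]), 'moment': array([ 0.01961996,  0.04550364, -0.02801026]), 'gripper_width': 0.08788796212267737} -0.0188
side {'fx': 353.6525, 'fy': 353.6525, 'cx': 243.4069, 'cy': 190.7118, 'dist_coeffs': [-0.106, 0.0, 0.0, 0.0, 0.0], 'view': [[-0.9919, -0.1258, -0.0188, 0.5239], [0.0851, -0.7661, 0.6371, -0.1126], [-0.0945, 0.6303, 0.7706, -0.9865], [0.0, 0.0, 0.0, 1.0]]}
top {'fx': 408.7569, 'fy': 408.7569, 'cx': 255.027, 'cy': 189.3738, 'dist_coeffs': [-0.0138, 0.0, 0.0, 0.0, 0.0], 'view': [[-0.0247, -0.9997, 0.0047, -0.0154], [0.996, -0.0242, 0.0858, -0.5178], [-0.0856, 0.0068, 0.9963, -1.251], [0.0, 0.0, 0.0, 1.0]]}
```

View pics/side0.png

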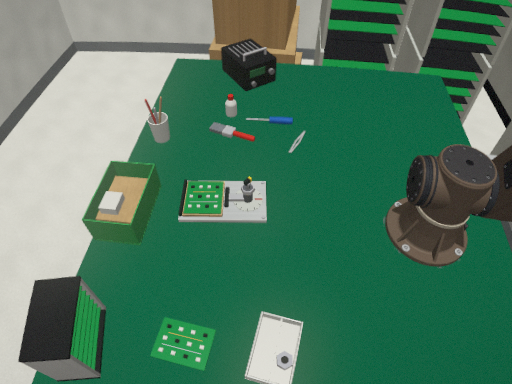

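View pics/top0.png

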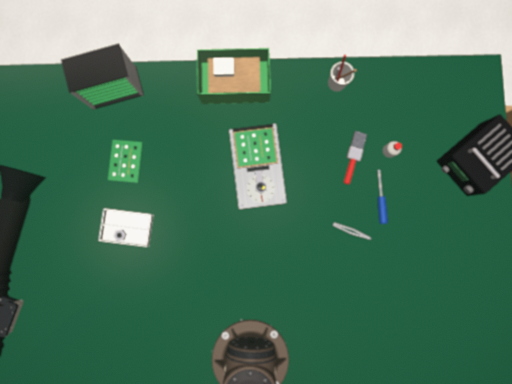

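The side view shows the holder centred near (225,200) with the boss near (248,190). In the top view the boss is near (262,187). The workspace around it is clear. I'll zoom in.

```bash
python3 - <<'E'
import cv2,numpy as np
s=np.load("side0p.npy");t=np.load("top0p.npy")
a=cv2.resize(s[165:235,170:280],None,fx=7,fy=7,interpolation=cv2.INTER_CUBIC)
b=cv2.resize(t[120:215,222:297],None,fx=6,fy=6,interpolation=cv2.INTER_CUBIC)
cv2.imwrite("pics/sz.png",a);cv2.imwrite("pics/tz.png",b)
E
```

```text
(no output)
```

View pics/sz.png

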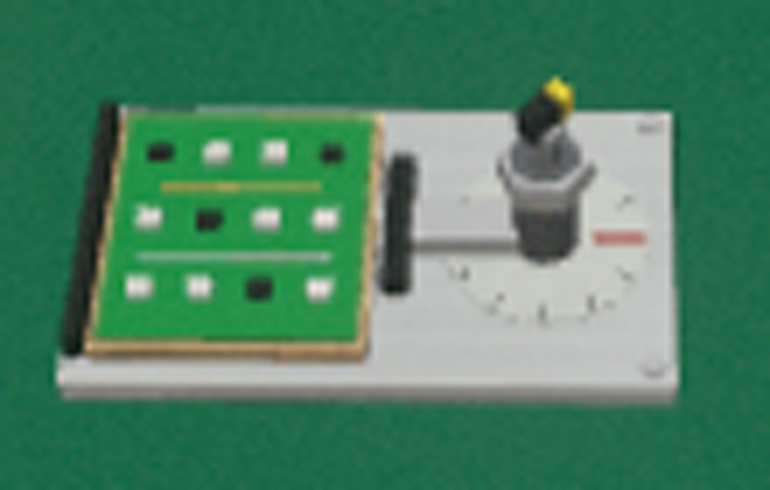

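View pics/tz.png

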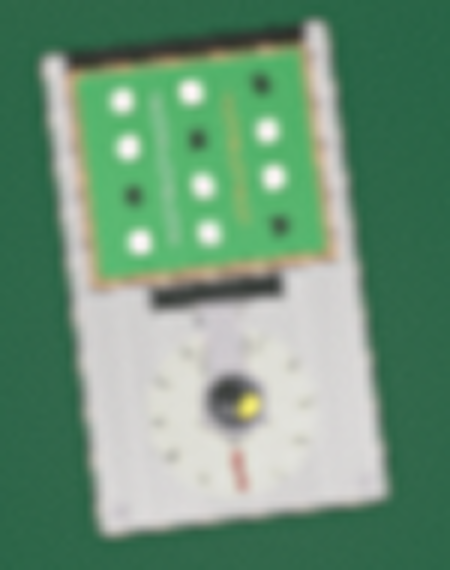

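```bash
cat > h.py <<'E'
import cv2,numpy as np
from plant import r,capture,calibration
def ray(n,px):
    c=calibration(n);K=np.array([[c['fx'],0,c['cx']],[0,c['fy'],c['cy']],[0,0,1]])
    u=cv2.undistortPoints(np.array(px,float).reshape(-1,1,2),K,np.array(c['dist_coeffs'])).reshape(-1,2)
    V=np.array(c['view']);R=V[:3,:3];o=-R.T@V[:3,3]
    d=np.c_[u[:,0],-u[:,1],-np.ones(len(u))]@R
    return o,d
def plane(n,px,z):
    o,d=ray(n,px); return o+d*((z-o[2])/d[:,2])[:,None]
def proj(n,P):
    c=calibration(n);K=np.array([[c['fx'],0,c['cx']],[0,c['fy'],c['cy']],[0,0,1]])
    V=np.array(c['view']);q=np.atleast_2d(P)@V[:3,:3].T+V[:3,3]
    q=q*[1,-1,-1]
    return cv2.projectPoints(q.reshape(-1,1,3),np.zeros(3),np.zeros(3),K,np.array(c['dist_coeffs']))[0].reshape(-1,2)
def tri(n1,p1,n2,p2):
    a,d=ray(n1,[p1]);b,e=ray(n2,[p2]);d=d[0];e=e[0]
    s=np.linalg.lstsq(np.c_[d,-e],b-a,rcond=None)[0]
    return (a+d*s[0]+b+e*s[1])/2,np.linalg.norm(a+d*s[0]-b-e*s[1])
def cen(m,off=(0,0)):
    ys,xs=np.nonzero(m>0) if m.dtype!=float else np.nonzero(m)
    w=m[ys,xs].astype(float); return np.array([(xs*w).sum()/w.sum()+off[0],(ys*w).sum()/w.sum()+off[1]]),len(xs)
def masks(im,x0,x1,y0,y1):
    h=cv2.cvtColor(im[y0:y1,x0:x1],cv2.COLOR_BGR2HSV);H,S,V=[h[...,i].astype(int) for i in range(3)]
    yel=((H>18)&(H<36)&(S>110)&(V>80)).astype(float)*S
    red=(((H<10)|(H>170))&(S>60)&(V>80)).astype(float)*S
    return yel,red
E
python3 - <<'E'
from h import *
box={'side':(175,275,172,230),'top':(226,292,120,214)}
im={n:np.load(n+"0p.npy") for n in box}
Y={}
for n,(x0,x1,y0,y1) in box.items():
    yel,red=masks(im[n],x0,x1,y0,y1)
    if n=='side': sub=None
    # restrict
    for nm,m,z in(('yel',yel,.098),('red',red,.0165)):
        mm=(m>0).astype(np.uint8);k,l,st,_=cv2.connectedComponentsWithStats(mm)
        for i in range(1,k):
            if st[i,4]>=4:
                c,_=cen(m*(l==i),(x0,y0)); print(n,nm,st[i,4],c.round(2),plane(n,[c],z).round(4))
    # plate
    pad=6
    c=im[n][y0-pad:y1+pad,x0-pad:x1+pad].astype(float)
    bg=np.median(c[:pad].reshape(-1,3),0);d=np.abs(c-bg).max(2)>45
    cs,_=cv2.findContours(d.astype(np.uint8),0,2);ct=max(cs,key=cv2.contourArea)
    P=plane(n,ct.reshape(-1,2)+[x0-pad,y0-pad],.015)[:,:2]*1000
    rc=cv2.minAreaRect(P.astype(np.float32));print(n,rc)
p=im['top'];
E
```

```text
side yel 14 [249.64 178.25] [[ 0.5155 -0.0539  0.098 ]]
side yel 4 [197.51 191.  ] [[0.6521 0.008  0.098 ]]
side red 14 [257.96 198.54] [[ 0.4904 -0.0484  0.0165]]
side ((594.02490234375, -40.73042297363281), (256.0973205566406, 174.79771423339844), 6.475132465362549)
top yel 7 [262.71 187.02] [[ 0.5171 -0.0502  0.098 ]]
top ((592.6205444335938, -36.75270080566406), (259.03448486328125, 156.53573608398438), 5.801370143890381)
```

```bash
python3 - <<'E'
from h import *
from scipy.optimize import least_squares
rows=[]
for n in('top','side'):
    p=np.load(n+"0p.npy").astype(np.float32)
    c,s=np.cos(np.radians(6)),np.sin(np.radians(6));R=np.array([[c,-s],[s,c]]);A=np.array([.5205,-.044])
    g=p[...,0]+p[...,2]  # blue+red: table dark
    edges={'y+':([[x,.075] for x in np.arange(-.045,.19,.005)],[0,1]),'y-':([[x,-.075] for x in np.arange(-.045,.19,.005)],[0,-1]),
     'x-':([[-.055,y] for y in np.arange(-.065,.066,.005)],[-1,0]),'x+':([[.2,y] for y in np.arange(-.065,.066,.005)],[1,0])}
    for e,(pts,nr) in edges.items():
        if n=='side' and e in('y+','x+'): pass
        off=np.arange(-.014,.0141,.0005);res=[]
        for q in pts:
            L=np.array(q)+off[:,None]*np.array(nr); W=A+L@R.T
            uv=proj(n,np.c_[W,np.full(len(W),.015)]).astype(np.float32)
            v=cv2.remap(g,uv[:,0].reshape(1,-1),uv[:,1].reshape(1,-1),cv2.INTER_LINEAR)[0]
            lo=np.median(v[-6:]);hi=np.median(v[:6])
            if hi-lo<120: continue
            i=np.nonzero(v>(lo+hi)/2)[0]
            if len(i): res.append((q,off[i[-1]],W[i[-1]]))
        o=np.array([x[1] for x in res])*1000
        if len(o)>4:
            t=np.array([x[0][0] if nr[0]==0 else x[0][1] for x in res])*1000
            k=np.polyfit(t,o,1);print(n,e,len(o),'off at mid',np.median(o).round(2),'slope deg',np.degrees(np.arctan(k[0])).round(2),'std',np.std(o-np.polyval(k,t)).round(2),'off t=0',k[1].round(2))
E
```

```text
top y+ 47 off at mid 0.5 slope deg 0.25 std 0.52 off t=0 0.25
top y- 47 off at mid 1.5 slope deg 0.9 std 0.53 off t=0 0.54
top x- 27 off at mid -0.5 slope deg -0.15 std 0.37 off t=0 -0.46
top x+ 11 off at mid -8.0 slope deg -0.14 std 2.85 off t=0 -6.71
side y+ 47 off at mid 4.5 slope deg 1.18 std 0.9 off t=0 3.74
side y- 21 off at mid -1.5 slope deg -0.03 std 0.72 off t=0 -1.59
side x- 27 off at mid -1.5 slope deg 0.21 std 0.35 off t=0 -1.65
```

```bash
python3 - <<'E'
from h import *
for n,(x0,x1,y0,y1) in {'side':(250,268,192,206),'top':(255,270,190,206)}.items():
    p=np.load(n+"0p.npy").astype(int)[y0:y1,x0:x1]
    m=np.clip(p[...,2]-(p[...,0]+p[...,1])//2-15,0,None)
    print(m)
    pts=[]
    if n=='side':
        for x in range(m.shape[1]):
            w=m[:,x]
            if w.sum()>40: pts.append((x+x0,(w*np.arange(len(w))).sum()/w.sum()+y0))
    else:
        for y in range(m.shape[0]):
            w=m[y]
            if w.sum()>40: pts.append(((w*np.arange(len(w))).sum()/w.sum()+x0,y+y0))
    P=plane(n,pts,.0165)
    k=np.polyfit(P[:,0]-.52,P[:,1],1);print(n,P[:,:2].round(4).tolist(),'yaw',np.degrees(np.arctan(k[0])),'y at axis',k[1])
# dial: project axis guesses on images
for n in('side','top'):
    p=np.load(n+"0p.npy")
    f=10;x0,y0=(232,170) if n=='side' else (240,165)
    z=cv2.resize(p[y0:y0+45,x0:x0+50],None,fx=f,fy=f,interpolation=cv2.INTER_CUBIC)
    A=np.array([.5213,-.0438]);a=np.radians(5.9)
    for rr,h in((.044,.0165),(.014,.055),):
        t=np.linspace(0,2*np.pi,60);W=np.c_[A[0]+rr*np.cos(t),A[1]+rr*np.sin(t),np.full(60,h)]
        uv=((proj(n,W)-[x0,y0]+.5)*f).astype(int)
        for q in uv: cv2.circle(z,tuple(q.tolist()),1,(255,0,255),-1)
    for h in(.0165,.055,.098):
        q=((proj(n,[*A,h])[0]-[x0,y0]+.5)*f).astype(int);cv2.circle(z,tuple(q.tolist()),3,(255,255,0),-1)
    for rr in np.arange(.014,.05,.004):
        q=((proj(n,[A[0]-rr*np.cos(a),A[1]-rr*np.sin(a),.0165])[0]-[x0,y0]+.5)*f).astype(int);cv2.circle(z,tuple(q.tolist()),2,(255,0,0),-1)
    cv2.imwrite(f"pics/ov_{n}.png",z)
E
```

```text
[[ 0  0  0  0  0  0  0  0  0  0  0  0  0  0  0  0  0  0]
 [ 0  0  0  0  0  0  0  0  0  0  0  0  0  0  0  0  0  0]
 [ 0  0  0  0  0  0  0  0  0  0  0  0  0  0  0  0  0  0]
 [ 0  0  0  0  0  0  0  0  0  0  0  0  0  0  0  0  0  0]
 [ 0  0  0  0  0  0  0  0  0  0  0  0  0  0  0  0  0  0]
 [ 0  0  0  0  0  0  0  0  0  0  0  0  0  0  0  0  0  0]
 [ 0  0  0  0  5 34 32 32 33 33 33 27  0  0  0  0  0  0]
 [ 0  0  0  0  0 36 42 40 41 41 40 36  3  0  0  0  0  0]
 [ 0  0  0  0  0  0  0  0  0  0  0  0  0  0  0  0  0  0]
 [ 0  0  0  0  0  0  0  0  0  0  0  0  0  0  0  0  0  0]
 [ 0  0  0  0  0  0  0  0  0  0  0  0  0  0  0  0  0  0]
 [ 0  0  0  0  0  0  0  0  0  0  0  0  0  0  0  0  0  0]
 [ 0  0  0  0  0  0  0  0  0  0  0  0  0  0  0  0  0  0]
 [ 0  0  0  0  0  0  0  0  0  0  0  0  0  0  0  0  0  0]]
side [[0.4992, -0.0475], [0.4962, -0.0477], [0.4932, -0.048], [0.4903, -0.0484], [0.4873, -0.0487], [0.4844, -0.0491], [0.4814, -0.0493]] yaw 6.021106657162585 y at axis -0.04524842084458229
[[ 0  0  0  0  0  0  0  0  0  0  0  0  0  0  0]
 [ 0  0  0  0  0  0  0  0  0  0  0  0  0  0  0]
 [ 0  0  0  0  0  0  0  0  0  0  0  0  0  0  0]
 [ 0  0  0  0  0  0  0  0  0  0  0  0  0  0  0]
 [ 0  0  0  0  0  0  1  0  0  0  0  0  0  0  0]
 [ 0  0  0  0  0  8 21  9  0  0  0  0  0  0  0]
 [ 0  0  0  0  0 13 32 16  0  0  0  0  0  0  0]
 [ 0  0  0  0  0 11 29 18  0  0  0  0  0  0  0]
 [ 0  0  0  0  0  5 22 18  0  0  0  0  0  0  0]
 [ 0  0  0  0  0  0 16 22  6  0  0  0  0  0  0]
 [ 0  0  0  0  0  0 13 24  9  0  0  0  0  0  0]
 [ 0  0  0  0  0  0  6 15  5  0  0  0  0  0  0]
 [ 0  0  0  0  0  0  0  0  0  0  0  0  0  0  0]
 [ 0  0  0  0  0  0  0  0  0  0  0  0  0  0  0]
 [ 0  0  0  0  0  0  0  0  0  0  0  0  0  0  0]
 [ 0  0  0  0  0  0  0  0  0  0  0  0  0  0  0]]
top [[0.4965, -0.0464], [0.4934, -0.0465], [0.4903, -0.047], [0.4871, -0.0484], [0.484, -0.0488]] yaw 11.88063140135777 y at axis -0.04114612388661439
```

View pics/ov_side.png

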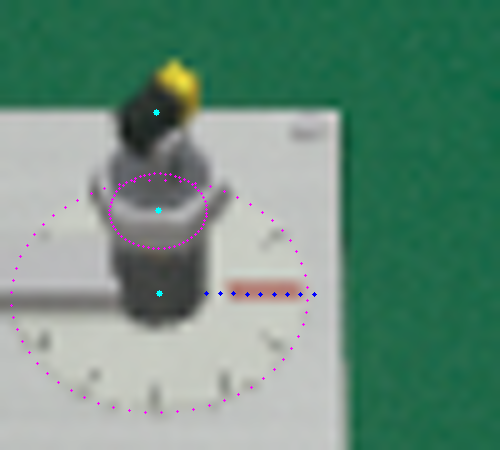

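View pics/ov_top.png

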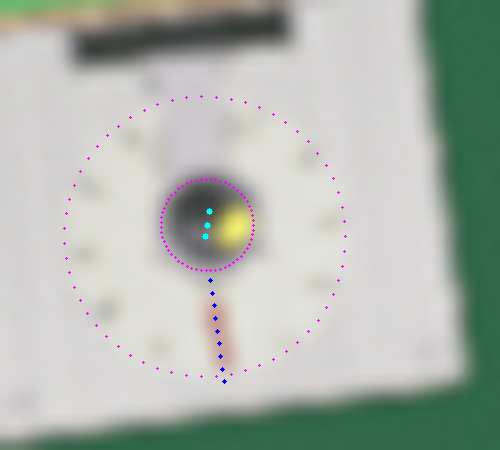

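```bash
python3 - <<'E'
from h import *
print(tri('top',(262.71,187.02),'side',(249.64,178.25)))
for n in('side','top'):
    p=np.load(n+"0p.npy")
    f=22;x0,y0=(238,178) if n=='side' else (250,174)
    q=p[y0:y0+24,x0:x0+24]
    z=cv2.resize(q,None,fx=f,fy=f,interpolation=cv2.INTER_CUBIC)
    z=cv2.convertScaleAbs(z,alpha=1.2)
    cv2.imwrite(f"pics/nz_{n}.png",z)
    c=proj(n,[[.521,-.0445,z] for z in(.0562,.0703)])
    print(n,c-[x0,y0], np.array(calibration(n)['view'])[:3,:3].T@-np.array(calibration(n)['view'])[:3,3])
a=cv2.imread("pics/nz_side.png");b=cv2.imread("pics/nz_top.png")
cv2.imwrite("pics/nz.png",cv2.resize(np.hstack([a,b]),(800,400)))
d=np.load("side0.npy");print(d[184:200,240:258].round(3))
E
```

```text
(array([ 0.51588894, -0.05010916,  0.10239912]), np.float64(0.0017055500090563524))
side [[ 9.44791718 12.14587913]
 [ 9.39874395  8.99341141]] [0.43601278 0.60142876 0.84174429]
top [[10.47312008 13.06198279]
 [10.55744359 12.63222146]] [ 0.40823368 -0.01942894  1.29091125]
[[1.089 1.092 1.087 1.016 0.99  0.982 0.982 0.989 0.988 0.992 0.999 1.015
  1.014 1.088 1.087 1.088 1.09  1.087]
 [1.087 1.089 1.013 1.012 1.011 0.994 0.991 0.99  0.992 0.994 1.    1.012
  1.013 1.085 1.085 1.087 1.083 1.085]
 [1.085 1.014 1.012 1.011 1.008 1.    0.997 0.995 0.995 0.995 1.002 1.007
  1.01  1.007 1.088 1.086 1.083 1.084]
 [1.077 1.01  1.006 1.011 1.007 1.003 1.001 0.999 1.    0.999 1.006 1.011
  1.005 1.009 1.007 1.08  1.081 1.081]
 [1.081 1.011 1.007 1.004 1.002 1.006 1.006 1.002 1.002 1.004 1.006 1.003
  1.005 1.008 1.008 1.075 1.079 1.077]
 [1.075 1.018 1.005 1.006 1.004 1.001 1.002 1.005 1.001 1.    1.004 1.004
  1.003 1.006 1.014 1.075 1.073 1.076]
 [1.073 1.074 1.008 1.002 1.002 1.001 1.    1.002 1.001 0.999 1.001 0.999
  1.006 1.011 1.016 1.07  1.074 1.071]
 [1.07  1.074 1.012 1.003 0.998 0
[... 284 characters left out ...]
65 1.063 1.063 1.066]
 [1.048 1.048 1.042 1.028 1.008 1.009 1.008 1.008 1.006 1.007 1.007 1.019
  1.025 1.062 1.062 1.064 1.062 1.064]
 [1.042 1.045 1.039 1.028 1.021 1.021 1.016 1.018 1.018 1.02  1.017 1.023
  1.033 1.062 1.063 1.06  1.057 1.058]
 [1.042 1.041 1.038 1.035 1.028 1.028 1.018 1.021 1.019 1.018 1.026 1.027
  1.037 1.054 1.055 1.06  1.052 1.057]
 [1.038 1.037 1.038 1.037 1.032 1.025 1.024 1.023 1.022 1.027 1.025 1.031
  1.038 1.054 1.052 1.055 1.056 1.056]
 [1.034 1.037 1.034 1.037 1.036 1.028 1.027 1.027 1.029 1.03  1.032 1.035
  1.043 1.052 1.053 1.052 1.047 1.052]
 [1.038 1.036 1.036 1.035 1.04  1.034 1.029 1.033 1.033 1.03  1.033 1.037
  1.046 1.049 1.049 1.047 1.052 1.046]]
```

View pics/nz.png

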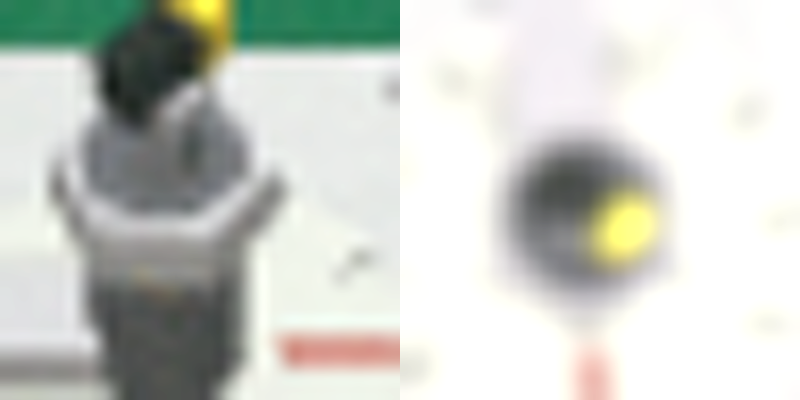

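```bash
python3 - <<'E'
from h import *
P=np.array([(58,165),(95,218),(238,213),(283,172)])/16.667+[238,178]-.5
W=plane('side',P,.0703)[:,:2]
A=np.array([.521,-.0445])
for w in W: d=(w-A)*1000;print(w.round(4),np.hypot(*d).round(1),np.degrees(np.arctan2(d[1],d[0])).round(1))
d=W[2]-W[1];print(np.degrees(np.arctan2(d[1],d[0])),np.linalg.norm(d));d=W[3]-W[0];print(np.degrees(np.arctan2(d[1],d[0])),np.linalg.norm(d))
E
cd pics; python3 -c "
import cv2
cv2.imwrite('nzs.png',cv2.resize(cv2.imread('nz_side.png'),(750,750))[150:600])"
```

```text
[ 0.539 -0.041] 18.4 11.1
[ 0.5312 -0.03  ] 17.8 54.8
[ 0.5072 -0.0338] 17.5 142.1
[ 0.5006 -0.0437] 20.4 177.6
-171.06419426771288 0.024314787476244017
-176.00433654784769 0.038530582501069284
```

View pics/nzs.png

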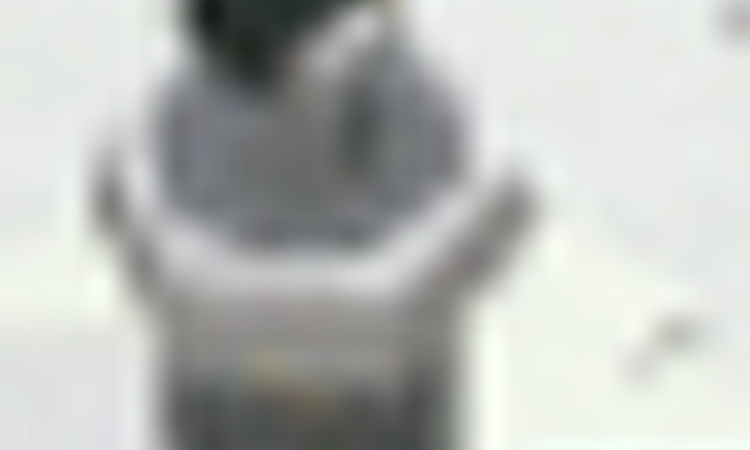

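```bash
python3 - <<'E'
from h import *
W=plane('side',[(249.3,178),(246.3,181.)],.1)[:,:2];d=W[0]-W[1];print(W,np.degrees(np.arctan2(d[1],d[0]))%360)
E
```

```text
[[ 0.51634304 -0.05299733]
 [ 0.52336007 -0.04098534]] 239.70786872136836
```

```bash
cat >> h.py <<'E'
from scipy.spatial.transform import Rotation as Ro
def goal(p,yaw):
    s=r.get_state();R=Ro.from_euler('xyz',s['eef_rot'],degrees=True).as_matrix()
    d=R.T@(np.array(p)-s['tcp_pos']);t=-((yaw-s['eef_rot'][2]+180)%360-180)
    print('t',round(s['time_s'],2),'shift',d.round(4),'turn',np.radians(t).round(4),'F',s['contact_force'].round(2),'M',s['moment'].round(3),'j',s['joints'].round(1),'w',round(s['gripper_width'],4),'pos',s['tcp_pos'].round(4),'rot',s['eef_rot'].round(2))
E
python3 -c "
from h import *
goal([.521,-.0445,.135],57)"
```

```text
t 0.1 shift [0.5043 0.5361 0.0916] turn -1.3477 F [-0.76 -0.41 -0.6 ] M [-0.029 -0.004 -0.038] j [ 86.3  20.6   0.6  -0.  -70.1 -16.5] w 0.0876 pos [0.2331 0.633  0.2257] rot [ 1.7992e+02 -1.0000e-02 -2.0220e+01]
```

>>> servo_tool(grip=[0.1,0.1,0.1,0.1,0.1,0.1,0.1,0.1,0.1,0.1], translation=[[0.504,0.536,0.0],[0.504,0.536,0.0],[0.504,0.536,0.0],[0.504,0.536,0.0],[0.504,0.536,0.0],[0.504,0.536,0.0],[0.504,0.536,0.0],[0.504,0.536,0.0],[0.504,0.536,0.0],[0.504,0.536,0.0]], turn=[-1.348,-1.348,-1.348,-1.348,-1.348,-1.348,-1.348,-1.348,-1.348,-1.348], newtons=30)

```text
time_s: 0.93
tcp_pos: [0.3932, 0.2559, 0.2266]
eef_rot: [-180.0, -0.0, 50.3]
contact_force: [1.5, -0.1, 0.2]
gripper_width: 0.0398
```

```bash
python3 -c "
from h import *
goal([.521,-.0445,.135],57)"
```

```text
t 0.93 shift [-0.1493  0.2903  0.0915] turn -0.1177 F [ 1.48 -0.07  0.24] M [-0.062 -0.214 -0.055] j [ 57.2   0.7 -24.2  -0.  -65.   83.1] w 0.0398 pos [0.3932 0.2559 0.2266] rot [-1.7999e+02 -1.0000e-02  5.0260e+01]
```

>>> servo_tool(grip=[0.1,0.1,0.1,0.1,0.1,0.1,0.1,0.1,0.1,0.1], translation=[[-0.1515,0.281,0.0],[-0.1515,0.281,0.0],[-0.1515,0.281,0.0],[-0.1515,0.281,0.0],[-0.1515,0.281,0.08],[-0.1515,0.281,0.08],[-0.1515,0.281,0.08],[-0.1515,0.281,0.08],[-0.1515,0.281,0.08],[-0.1515,0.281,0.08]], turn=[-0.1,-0.1,-0.1,-0.1,-0.1,-0.1,-0.1,-0.1,-0.1,-0.1])

```text
time_s: 1.77
tcp_pos: [0.5096, -0.0413, 0.1444]
eef_rot: [-179.8, 0.2, 55.4]
contact_force: [0.3, -0.2, 1.2]
gripper_width: 0.0395
```

```bash
python3 - <<'E'
from h import *
goal([.521,-.0445,.093],57)
p,d=capture('side');q=p[150:220,205:295];cv2.imwrite('pics/s1.png',cv2.resize(q,None,fx=8,fy=8,interpolation=cv2.INTER_CUBIC))
goal([.521,-.0445,.093],57)
E
```

```text
t 1.77 shift [0.004  0.0113 0.0514] turn -0.0278 F [ 0.3  -0.24  1.17] M [-0.125 -0.121 -0.03 ] j [ 17.4   9.4 -26.1  -0.  -54.7 128. ] w 0.0395 pos [ 0.5096 -0.0413  0.1444] rot [-179.84    0.19   55.41]
t 1.82 shift [0.0026 0.0116 0.0526] turn -0.0264 F [-0.95  0.25  0.97] M [-0.041 -0.111  0.049] j [ 17.5   9.3 -26.1  -0.  -54.7 128. ] w 0.0395 pos [ 0.5101 -0.04    0.1456] rot [-1.7991e+02  1.0000e-01  5.5490e+01]
```

View pics/s1.png

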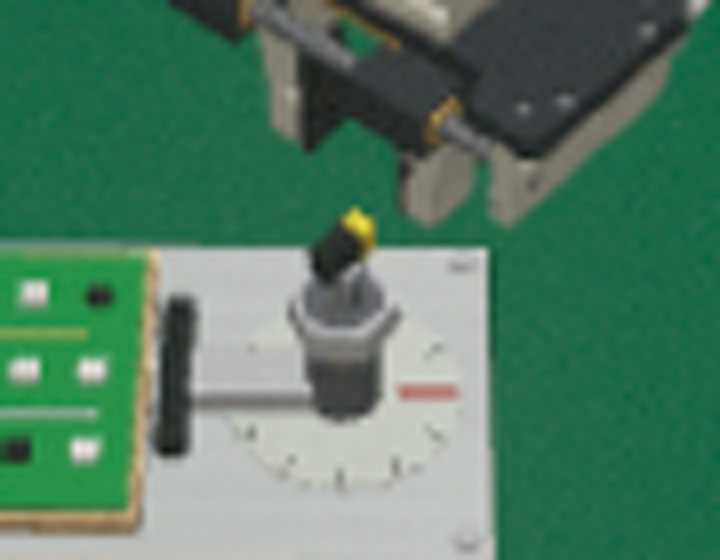

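```bash
python3 - <<'E'
from h import *
print(proj('side',[[.5101,-.04,.1456],[.521,-.0445,.1]]),(proj('side',[[.5101,-.04,.1456],[.521,-.0445,.1]])-[205,150]+.5)*8)
t=np.radians(55.5-90)
for s in(-.02,.02): print((proj('side',[.5101+s*np.cos(t),-.04+s*np.sin(t),.1456])-[205,150]+.5)*8)
E
```

```text
[[250.95288179 170.49019165]
 [247.29140062 180.12683341]] [[371.6230543  167.92153317]
 [342.331205   245.0146673 ]]
[[417.1311388  196.78227701]]
[[326.94256495 139.60062207]]
```

>>> servo_tool(grip=[0.1,0.1,0.1], translation=[[0.002,0.0115,0.028],[0.002,0.0115,0.028],[0.002,0.0115,0.028]], turn=[-0.026,-0.026,-0.026])

```text
time_s: 2.07
tcp_pos: [0.5205, -0.0429, 0.1183]
eef_rot: [-179.9, 0.1, 57.2]
contact_force: [0.4, -0.1, 0.8]
gripper_width: 0.0395
```

```bash
python3 - <<'E'
from h import *
goal([.521,-.0445,.093],57)
E
```

```text
t 2.07 shift [-0.001   0.0013  0.0253] turn 0.0028 F [ 0.38 -0.15  0.79] M [-0.119 -0.051  0.029] j [ 16.8  12.  -26.8  -0.  -51.3 130.3] w 0.0395 pos [ 0.5205 -0.0429  0.1183] rot [-1.7992e+02  8.0000e-02  5.7160e+01]
```

>>> servo_tool(grip=[0.1,0.1,0.1,0.1,1,1,1,1], translation=[[-0.001,0.001,0.025],[-0.001,0.001,0.025],[-0.001,0.001,0.025],[-0.001,0.001,0.025],[-0.001,0.001,0.025],[-0.001,0.001,0.025],[-0.001,0.001,0.025],[-0.001,0.001,0.025]], turn=[0,0,0,0,0,0,0,0], newtons=10)

```text
time_s: 2.73
tcp_pos: [0.5217, -0.045, 0.0941]
eef_rot: [180.0, -0.0, 57.1]
contact_force: [0.1, -0.5, 0.2]
gripper_width: 0.018
```

```bash
python3 - <<'E'
from h import *
goal([.521,-.0445,.093],6)
p,d=capture('side');q=p[150:220,205:295];cv2.imwrite('pics/s2.png',cv2.resize(q,None,fx=8,fy=8,interpolation=cv2.INTER_CUBIC))
goal([.521,-.0445,.093],6)
E
```

```text
t 2.73 shift [ 0.     -0.0009  0.0011] turn 0.8924 F [ 0.08 -0.47  0.23] M [-0.109 -0.06  -0.06 ] j [ 16.6  13.8 -28.4   0.  -47.8 130.6] w 0.018 pos [ 0.5217 -0.045   0.0941] rot [ 1.7997e+02 -4.0000e-02  5.7130e+01]
t 2.78 shift [ 0.0002 -0.0008  0.001 ] turn 0.8923 F [ 0.06 -0.31 -0.82] M [-0.116 -0.045  0.028] j [ 16.6  13.8 -28.4   0.  -47.8 130.6] w 0.0144 pos [ 0.5216 -0.0451  0.094 ] rot [ 1.7998e+02 -3.0000e-02  5.7130e+01]
```

View pics/s2.png

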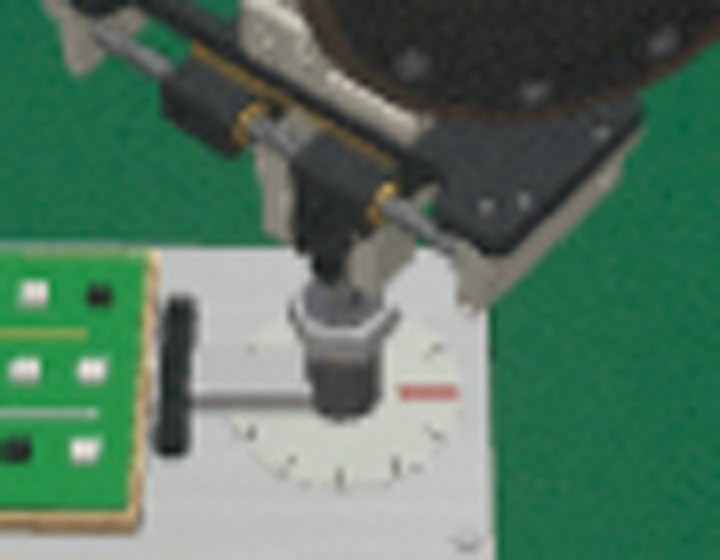

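The fingers bracket the head at (340,260) in the crop. I'll keep closing.

>>> servo_tool(grip=[1,1,1,1], translation=[[0,0,0.001],[0,0,0.001],[0,0,0.001],[0,0,0.001]], turn=[0,0,0,0], newtons=15)

```text
time_s: 3.12
tcp_pos: [0.5207, -0.0448, 0.0933]
eef_rot: [-179.9, 0.0, 57.1]
contact_force: [-6.2, 5.0, 11.7]
gripper_width: 0.0101
```

```bash
python3 - <<'E'
from h import *
goal([.521,-.0445,.093],6)
E
```

```text
t 3.12 shift [0.0005 0.0001 0.0003] turn 0.8924 F [-6.19  4.98 11.68] M [1.727 2.542 0.021] j [ 16.6  13.8 -28.4  -0.  -47.8 130.6] w 0.0101 pos [ 0.5207 -0.0448  0.0933] rot [-1.7994e+02  2.0000e-02  5.7130e+01]
```

>>> servo_tool(grip=[1,1,1,1,1,1,1,1,1,1], translation=[[0,-0.001,-0.001],[0,-0.001,-0.001],[0,-0.001,-0.001],[0,-0.001,-0.001],[0,-0.001,-0.001],[0,-0.001,-0.001],[0,-0.001,-0.001],[0,-0.001,-0.001],[0,-0.001,-0.001],[0,-0.001,-0.001]], turn=[0,0,0.1,0.2,0.3,0.4,0.5,0.6,0.7,0.7], newtons=30)

```text
time_s: 3.95
tcp_pos: [0.5202, -0.0444, 0.0931]
eef_rot: [-180.0, 0.0, 16.7]
contact_force: [-0.1, 1.6, -3.1]
gripper_width: 0.0099
```

```bash
python3 - <<'E'
from h import *
goal([.521,-.0445,.093],5.9)
p,d=capture('side');q=p[150:220,205:295];cv2.imwrite('pics/s3.png',cv2.resize(q,None,fx=8,fy=8,interpolation=cv2.INTER_CUBIC))
E
```

```text
t 3.95 shift [0.0007 0.0003 0.0001] turn 0.1893 F [-0.13  1.64 -3.14] M [ 0.689  0.162 -0.069] j [ 16.6  13.8 -28.5  -0.  -47.8  90.1] w 0.0099 pos [ 0.5202 -0.0444  0.0931] rot [-1.7997e+02  5.0000e-02  1.6740e+01]
```

View pics/s3.png

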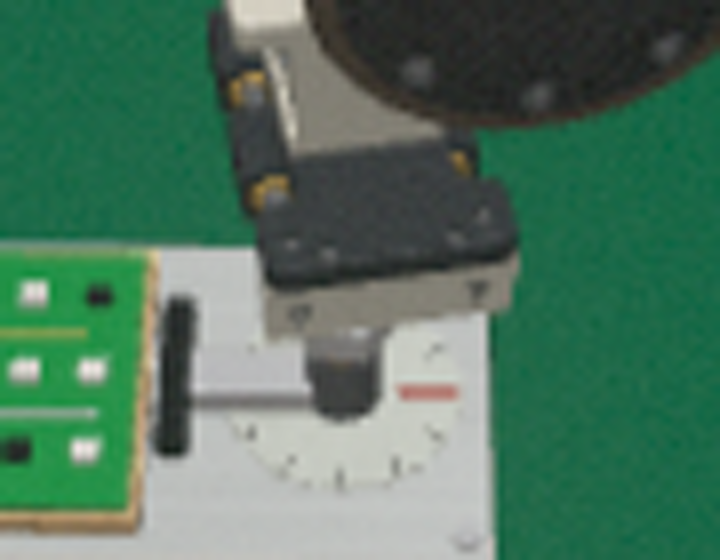

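>>> servo_tool(grip=[1,1,1,1], translation=[[0,0,0],[0,0,0],[0,0,0],[0,0,0]], turn=[0.1,0.19,0.19,0.19])

```text
time_s: 4.33
tcp_pos: [0.5202, -0.0444, 0.093]
eef_rot: [-180.0, 0.1, 6.4]
contact_force: [-0.6, 3.1, -6.5]
gripper_width: 0.0096
```

```bash
python3 - <<'E'
from h import *
goal([.521,-.0445,.093],5.9)
E
```

```text
t 4.33 shift [0.0008 0.0002 0.    ] turn 0.0089 F [-0.59  3.06 -6.54] M [ 1.13   0.093 -0.104] j [ 16.7  13.8 -28.5  -0.  -47.8  79.8] w 0.0096 pos [ 0.5202 -0.0444  0.093 ] rot [-1.7998e+02  5.0000e-02  6.4100e+00]
```

>>> servo_tool(grip=[1,1,-0.4,-0.4,-0.4,-0.4,-0.4], translation=[[0,0,0],[0,0,0],[0,0,0],[0,0,0],[0,0,-0.03],[0,0,-0.06],[0,0,-0.08]], turn=[0.009,0.009,0.009,0.009,0.009,0.009,0.009])

```text
time_s: 4.92
tcp_pos: [0.522, -0.0451, 0.177]
eef_rot: [179.9, -0.2, 5.7]
contact_force: [1.1, 0.2, 0.3]
gripper_width: 0.0376
```

>>> servo_tool(grip=[-0.4,-0.4,-0.4,-0.4,-0.4,-0.4,-0.4,-0.4,-0.4], translation=[[0,0,0],[0,0,0],[0,0,0],[0,0,0],[0,0,0],[0,0,0],[0,0,0],[0,0,0],[0,0,0]], turn=[-0.95,-0.95,-0.95,-0.95,-0.95,-0.95,-0.95,-0.95,-0.95])

```text
time_s: 5.67
tcp_pos: [0.5212, -0.045, 0.1745]
eef_rot: [179.9, -0.0, 60.3]
contact_force: [0.4, -0.3, -0.3]
gripper_width: 0.0612
```

```bash
python3 - <<'E'
from h import *
goal([.521,-.0445,.093],61)
p,d=capture('side');np.save('s4.npy',p);q=p[165:210,228:288];cv2.imwrite('pics/s4.png',cv2.resize(q,None,fx=12,fy=12,interpolation=cv2.INTER_CUBIC))
p,d=capture('top');np.save('t4.npy',p);q=p[150:220,225:305];cv2.imwrite('pics/t4.png',cv2.resize(q,None,fx=8,fy=8,interpolation=cv2.INTER_CUBIC))
E
```

```text
t 5.67 shift [ 0.0003 -0.0006  0.0815] turn -0.0121 F [ 0.36 -0.33 -0.35] M [-0.089 -0.102 -0.01 ] j [ 1.660e+01  8.600e+00 -2.270e+01  1.000e-01 -5.860e+01  1.337e+02] w 0.0612 pos [ 0.5212 -0.045   0.1745] rot [ 1.799e+02 -2.000e-02  6.030e+01]
```

View pics/s4.png

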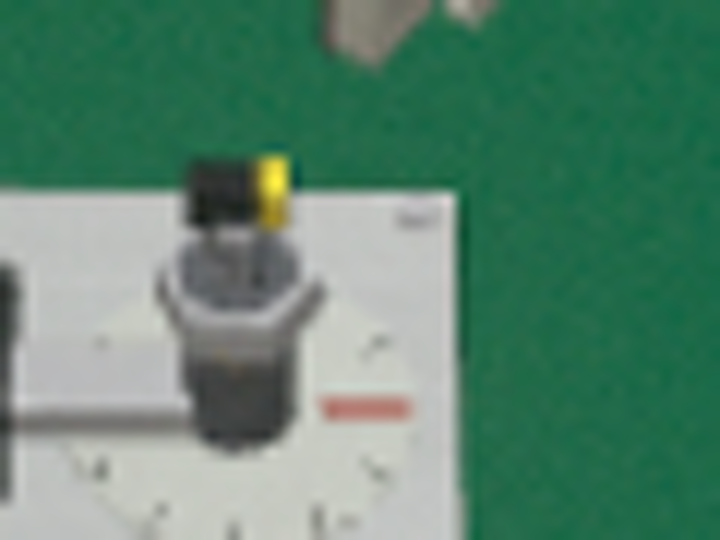

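View pics/t4.png

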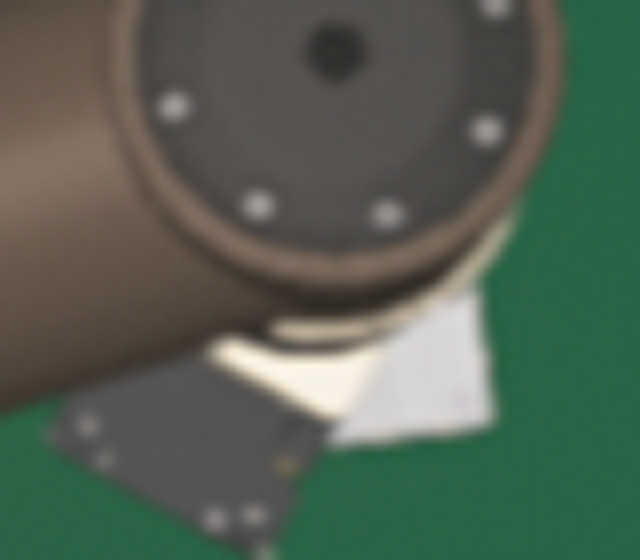

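The head now lies parallel to the red line. In this view the yellow end is at (273,190) and the red line runs from (322,408) to (410,408). The nut corners at (160,275) and (322,285) fit a grasp yaw of about 61°, so I'll go down onto the nut.

>>> servo_tool(grip=[-0.4,-0.4,-0.4,-0.4,-0.4,-0.4,-0.4,-0.4], translation=[[0,-0.0005,0.0],[0,-0.0005,0.03],[0,-0.0005,0.06],[0,-0.0005,0.09],[0,-0.0005,0.11],[0,-0.0005,0.1195],[0,-0.0005,0.1195],[0,-0.0005,0.1195]], turn=[-0.012,-0.012,-0.012,-0.012,-0.012,-0.012,-0.012,-0.012], newtons=5)

```text
time_s: 6.43
tcp_pos: [0.5206, -0.0444, 0.0545]
eef_rot: [180.0, 0.0, 60.7]
contact_force: [-0.3, 0.3, 0.6]
gripper_width: 0.0615
```

>>> servo_tool(grip=[0.5,0.5,0.5,0.5,0.5,0.5,0.5,0.5], translation=[[0,0,0],[0,0,0],[0,0,0],[0,0,0],[0,0,0],[0,0,0],[0,0,0],[0,0,0]], turn=[0,0,0,0,0,0,0,0], newtons=5)

```text
time_s: 7.1
tcp_pos: [0.5207, -0.0443, 0.0546]
eef_rot: [180.0, -0.0, 60.8]
contact_force: [-1.0, -0.2, 5.6]
gripper_width: 0.0341
```

```bash
python3 - <<'E'
from h import *
goal([.5207,-.0447,.055],61)
E
```

```text
t 7.1 shift [-0.0004  0.0003 -0.0004] turn -0.0043 F [-0.95 -0.18  5.65] M [-0.011  0.198  0.004] j [ 16.7  16.7 -30.9   0.  -42.3 134.1] w 0.0341 pos [ 0.5207 -0.0443  0.0546] rot [ 1.7995e+02 -3.0000e-02  6.0760e+01]
```

>>> servo_tool(grip=[0.5,0.5,0.5,0.5,0.5,0.5,0.5,0.5,0.5,0.5], translation=[[0,0,0],[0,0,0],[0,0,0],[0,0,0.0001],[0,0,0.0002],[0,0,0.0003],[0,0,0.0004],[0,0,0.0004],[0,0,0.0005],[0,0,0.0005]], turn=[0,0,0.1,0.2,0.3,0.4,0.5,0.6,0.7,0.8], newtons=20)

```text
time_s: 7.93
tcp_pos: [0.5206, -0.0442, 0.0541]
eef_rot: [180.0, -0.0, 14.6]
contact_force: [-1.1, 0.6, 6.0]
gripper_width: 0.0338
```

```bash
python3 - <<'E'
from h import *
goal([.5207,-.0447,.055],61)
E
```

```text
t 7.93 shift [ 0.      0.0005 -0.0009] turn -0.8091 F [-1.09  0.64  6.01] M [0.129 0.315 0.067] j [ 16.7  16.8 -30.9   0.  -42.3  87.9] w 0.0338 pos [ 0.5206 -0.0442  0.0541] rot [ 1.7999e+02 -4.0000e-02  1.4640e+01]
```

>>> servo_tool(grip=[0.5,0.5,0.5,0.5,0.5,0.5,0.5], translation=[[0,0,0.0001],[0,0,0.0001],[0,0,0.0002],[0,0,0.0003],[0,0,0.0003],[0,0,0.0004],[0,0,0.0004]], turn=[0.1,0.2,0.3,0.4,0.5,0.6,0.6])

```text
time_s: 8.52
tcp_pos: [0.5206, -0.0442, 0.0537]
eef_rot: [-180.0, -0.0, -19.8]
contact_force: [-0.5, 0.8, 6.8]
gripper_width: 0.0338
```

```bash
cat > m.py <<'E'
from h import *
import sys
M=[];N=int(sys.argv[1]) if len(sys.argv)>1 else 3
M.append(r.get_state()['moment'][2])
for i in range(N):
    capture('side'); M.append(r.get_state()['moment'][2])
s=r.get_state();print('t',round(s['time_s'],2),'Mz',np.round(M,3),'mean',np.mean(M[1:]).round(3),'F',s['contact_force'].round(1),'yaw',s['eef_rot'][2].round(2),'w',round(s['gripper_width'],4),'z',s['tcp_pos'].round(4),'j6',s['joints'][5].round(1))
E
python3 m.py 3
```

```text
t 8.67 Mz [-0.017  0.027 -0.049 -0.015] mean -0.012 F [-1.8  0.2  5.9] yaw -19.46 w 0.0338 z [ 0.5206 -0.0442  0.0537] j6 53.8
```

>>> servo_tool(grip=[0.5,0.5,0.5,0.5], translation=[[0,0,0],[0,0,0],[0,0,0.0001],[0,0,0.0001]], turn=[0.05,0.1,0.15,0.15], newtons=30)

```text
time_s: 9.0
tcp_pos: [0.5206, -0.0442, 0.0536]
eef_rot: [-180.0, -0.0, -28.2]
contact_force: [-1.9, 0.2, 6.6]
gripper_width: 0.0336
```

```bash
python3 m.py 2
```

```text
t 9.1 Mz [-0.001 -0.02   0.   ] mean -0.01 F [-0.9  0.8  6.3] yaw -28.06 w 0.0338 z [ 0.5206 -0.0442  0.0537] j6 45.2
```

>>> servo_tool(grip=[0.5,0.5,0.5,0.5], translation=[[0,0,0],[0,0,0],[0,0,0.0001],[0,0,0.0001]], turn=[0.04,0.08,0.1,0.1])

```text
time_s: 9.43
tcp_pos: [0.5206, -0.0441, 0.0536]
eef_rot: [-180.0, -0.0, -33.9]
contact_force: [-1.3, -0.0, 6.4]
gripper_width: 0.034
```

```bash
python3 m.py 2
```

```text
t 9.53 Mz [-0.049 -0.022  0.01 ] mean -0.006 F [-2.1  0.9  6.9] yaw -33.78 w 0.0336 z [ 0.5206 -0.0442  0.0536] j6 39.5
```

>>> servo_tool(grip=[0.5,0.5,0.5,0.5], translation=[[0,0,0],[0,0,0],[0,0,0.0001],[0,0,0.0001]], turn=[0.04,0.08,0.12,0.12])

```text
time_s: 9.87
tcp_pos: [0.5206, -0.0441, 0.0535]
eef_rot: [-180.0, -0.0, -40.8]
contact_force: [-1.6, 0.7, 7.5]
gripper_width: 0.0335
```

```bash
python3 m.py 2
```

```text
t 9.97 Mz [-0.039 -0.039  0.012] mean -0.014 F [-0.6  2.4  6.7] yaw -40.66 w 0.0341 z [ 0.5206 -0.0442  0.0535] j6 32.6
```

>>> servo_tool(grip=[0.5,0.5,0.5,0.5], translation=[[0,0,0],[0,0,0],[0,0,0.0001],[0,0,0.0001]], turn=[0.04,0.08,0.1,0.1])

```text
time_s: 10.3
tcp_pos: [0.5206, -0.0442, 0.0534]
eef_rot: [-180.0, -0.0, -46.5]
contact_force: [-0.9, 1.2, 7.4]
gripper_width: 0.0337
```

```bash
python3 m.py 2
```

```text
t 10.4 Mz [0.01  0.067 0.031] mean 0.049 F [-1.7  0.9  7.6] yaw -46.39 w 0.0336 z [ 0.5207 -0.0441  0.0534] j6 26.9
```

>>> servo_tool(grip=[0.5,0.5,0.5], translation=[[0,0,0],[0,0,0],[0,0,0]], turn=[0.04,0.08,0.08])

```text
time_s: 10.65
tcp_pos: [0.5206, -0.0442, 0.0534]
eef_rot: [-180.0, -0.0, -51.1]
contact_force: [-1.3, 1.3, 7.1]
gripper_width: 0.0339
```

```bash
python3 m.py 3
```

```text
t 10.8 Mz [-0.071 -0.01  -0.015 -0.021] mean -0.015 F [-1.6  1.   7. ] yaw -50.97 w 0.0339 z [ 0.5206 -0.0441  0.0534] j6 22.3
```

Still free. I'll carry on in small steps.

>>> servo_tool(grip=[0.5,0.5,0.5,0.5], translation=[[0,0,0],[0,0,0],[0,0,0.0001],[0,0,0.0001]], turn=[0.04,0.08,0.1,0.1])

```text
time_s: 11.13
tcp_pos: [0.5206, -0.0441, 0.0533]
eef_rot: [-180.0, -0.0, -56.8]
contact_force: [-0.9, 1.5, 7.1]
gripper_width: 0.0335
```

```bash
python3 m.py 3
```

```text
t 11.28 Mz [ 0.003  0.033 -0.005  0.029] mean 0.019 F [-1.   1.3  7.1] yaw -56.7 w 0.0337 z [ 0.5206 -0.0441  0.0533] j6 16.6
```

>>> servo_tool(grip=[0.5,0.5,0.5,0.5], translation=[[0,0,0],[0,0,0],[0,0,0.0001],[0,0,0.0001]], turn=[0.04,0.08,0.1,0.1])

```text
time_s: 11.62
tcp_pos: [0.5206, -0.0441, 0.0532]
eef_rot: [-180.0, -0.0, -62.5]
contact_force: [-1.2, 1.5, 7.0]
gripper_width: 0.0341
```

```bash
python3 m.py 3
```

```text
t 11.77 Mz [ 0.021 -0.016 -0.013 -0.033] mean -0.02 F [-2.6  1.5  7.5] yaw -62.42 w 0.034 z [ 0.5207 -0.0441  0.0532] j6 10.9
```

>>> servo_tool(grip=[0.5,0.5,0.5,0.5], translation=[[0,0,0],[0,0,0],[0,0,0.0001],[0,0,0.0001]], turn=[0.04,0.08,0.1,0.1])

```text
time_s: 12.1
tcp_pos: [0.5206, -0.0441, 0.0531]
eef_rot: [-179.9, -0.0, -68.2]
contact_force: [-1.3, 0.9, 8.1]
gripper_width: 0.0338
```

```bash
python3 m.py 3
```

```text
t 12.25 Mz [-0.015 -0.     0.019 -0.023] mean -0.002 F [-1.6 -0.1  8.1] yaw -68.15 w 0.0339 z [ 0.5207 -0.0441  0.0532] j6 5.1
```

>>> servo_tool(grip=[0.5,0.5,0.5,0.5], translation=[[0,0,0],[0,0,0],[0,0,0.0001],[0,0,0.0001]], turn=[0.04,0.08,0.1,0.1])

```text
time_s: 12.58
tcp_pos: [0.5207, -0.0441, 0.0531]
eef_rot: [-179.9, -0.0, -74.0]
contact_force: [-1.9, 0.8, 8.2]
gripper_width: 0.0334
```

```bash
python3 m.py 3
```

```text
t 12.73 Mz [-0.011 -0.038  0.048  0.003] mean 0.004 F [-2.   1.5  8.7] yaw -73.88 w 0.0336 z [ 0.5207 -0.0441  0.0531] j6 -0.6
```

>>> servo_tool(grip=[0.5,0.5,0.5,0.5], translation=[[0,0,0],[0,0,0],[0,0,0.0001],[0,0,0.0001]], turn=[0.04,0.08,0.1,0.1])

```text
time_s: 13.07
tcp_pos: [0.5207, -0.0441, 0.0531]
eef_rot: [-179.9, -0.0, -79.7]
contact_force: [-1.6, 1.1, 8.4]
gripper_width: 0.0337
```

```bash
python3 m.py 3
```

```text
t 13.22 Mz [-0.011  0.029 -0.021  0.01 ] mean 0.006 F [-1.3  0.7  8.7] yaw -79.61 w 0.0334 z [ 0.5207 -0.0441  0.053 ] j6 -6.3
```

>>> servo_tool(grip=[0.5,0.5,0.5,0.5], translation=[[0,0,0],[0,0,0],[0,0,0.0001],[0,0,0.0001]], turn=[0.04,0.06,0.08,0.08])

```text
time_s: 13.55
tcp_pos: [0.5207, -0.0441, 0.053]
eef_rot: [-179.9, 0.0, -84.3]
contact_force: [-2.1, 0.5, 9.0]
gripper_width: 0.034
```

```bash
python3 m.py 3
```

```text
t 13.7 Mz [ 0.016 -0.036  0.032  0.029] mean 0.008 F [-1.9  1.4  8.2] yaw -84.19 w 0.0339 z [ 0.5207 -0.0441  0.053 ] j6 -10.9
```

>>> servo_tool(grip=[0.5,0.5,0.5,0.5], translation=[[0,0,0],[0,0,0],[0,0,0.0001],[0,0,0.0001]], turn=[0.04,0.06,0.08,0.08])

```text
time_s: 14.03
tcp_pos: [0.5207, -0.0441, 0.053]
eef_rot: [-179.9, 0.0, -88.8]
contact_force: [-2.1, 0.2, 10.1]
gripper_width: 0.0334
```

```bash
python3 m.py 3
```

```text
t 14.18 Mz [0.19  0.248 0.225 0.237] mean 0.237 F [-2.5  2.2  9.5] yaw -88.75 w 0.0336 z [ 0.5207 -0.0441  0.053 ] j6 -15.5
```

>>> servo_tool(grip=[0.5,0.5,0.5,0.5], translation=[[0,0,0],[0,0,0],[0,0,0.0001],[0,0,0.0001]], turn=[0.02,0.04,0.06,0.06])

```text
time_s: 14.52
tcp_pos: [0.5207, -0.0441, 0.0529]
eef_rot: [-179.9, -0.0, -92.2]
contact_force: [-2.9, 1.7, 11.1]
gripper_width: 0.0337
```

```bash
python3 m.py 3
```

```text
t 14.67 Mz [0.369 0.422 0.348 0.329] mean 0.366 F [-3.2  1.4 10.2] yaw -92.16 w 0.0338 z [ 0.5207 -0.0441  0.0529] j6 -18.9
```

```bash
python3 m.py 8
```

```text
t 15.07 Mz [0.329 0.355 0.404 0.318 0.431 0.385 0.388 0.389 0.373] mean 0.38 F [-3.   1.4 10.4] yaw -92.17 w 0.0337 z [ 0.5207 -0.0441  0.0529] j6 -18.9
```

>>> servo_tool(grip=[0.5,0.5,0.5,0.5], translation=[[0,0,0],[0,0,0],[0,0,0],[0,0,0]], turn=[0.009,0.018,0.018,0.018])

```text
time_s: 15.4
tcp_pos: [0.5207, -0.0441, 0.0529]
eef_rot: [-179.9, 0.0, -93.2]
contact_force: [-2.2, 1.8, 10.4]
gripper_width: 0.0337
```

```bash
python3 m.py 10
```

```text
t 15.9 Mz [0.41  0.379 0.371 0.377 0.427 0.42  0.416 0.441 0.414 0.395 0.442] mean 0.408 F [-1.8  2.2 10.2] yaw -93.19 w 0.0334 z [ 0.5207 -0.0441  0.0529] j6 -19.9
```

>>> servo_tool(grip=[0.5,0.5,0.5,0.5,0.5,0.5,0.5,0.5], translation=[[0,0,0],[0,0,0],[0,0,0],[0,0,0],[0,0,0],[0,0,0],[0,0,0],[0,0,0]], turn=[0.005,0.01,0.01,0.01,0.01,0.01,0.01,0.01])

```text
time_s: 16.57
tcp_pos: [0.5207, -0.0441, 0.0529]
eef_rot: [-179.9, -0.0, -93.8]
contact_force: [-2.7, 1.1, 10.1]
gripper_width: 0.0339
```

```bash
python3 m.py 14
```

```text
t 17.27 Mz [0.475 0.416 0.443 0.4   0.457 0.402 0.431 0.478 0.468 0.4   0.399 0.461
 0.468 0.449 0.458] mean 0.438 F [-3.4  1.7 11.1] yaw -93.76 w 0.0336 z [ 0.5207 -0.0441  0.0529] j6 -20.5
```

>>> servo_tool(grip=[-0.4,-0.4,-0.4,-0.4,-0.4,-0.4,-0.4,-0.4,-0.4,-0.4], translation=[[0,0,0],[0,0,0],[0,0,0],[0,0,0],[0,0,-0.01],[0,0,-0.03],[0,0,-0.06],[0,0,-0.09],[0,0,-0.12],[0,0,-0.14]], turn=[0,0,0,0,0,0,0,0,0,0])

```text
time_s: 18.1
tcp_pos: [0.521, -0.0444, 0.1958]
eef_rot: [-179.8, 0.0, -93.8]
contact_force: [0.7, -0.2, -0.1]
gripper_width: 0.0617
```

>>> servo_tool(grip=[-0.4,-0.4,-0.4,-0.4,-0.4,-0.4,-0.4,-0.4,-0.4,-0.4], translation=[[0.04,0,0],[0.08,0,0],[0.12,0,0],[0.16,0,0],[0.2,0,0],[0.22,0,0],[0.24,0,0],[0.25,0,0],[0.25,0,0],[0.25,0,0]], turn=[0,0,0,0,0,0,0,0,0,0])

```text
time_s: 18.93
tcp_pos: [0.5032, -0.2938, 0.1921]
eef_rot: [180.0, 0.0, -93.9]
contact_force: [-0.7, 0.5, -0.9]
gripper_width: 0.0615
```

```bash
python3 - <<'E'
from h import *
p,d=capture('side');np.save('s5.npy',p);q=p[165:210,228:288];a=cv2.resize(q,None,fx=12,fy=12,interpolation=cv2.INTER_CUBIC);cv2.imwrite('pics/s5.png',a)
p,d=capture('top');np.save('t5.npy',p);cv2.imwrite('pics/t5full.png',p);q=p[165:210,235:290];cv2.imwrite('pics/t5.png',cv2.resize(q,None,fx=12,fy=12,interpolation=cv2.INTER_CUBIC))
s=r.get_state();print(s['time_s'],s['contact_force'])
E
```

```text
19.0333 [ 0.14429773  0.40863293 -0.17413819]
```

View pics/s5.png

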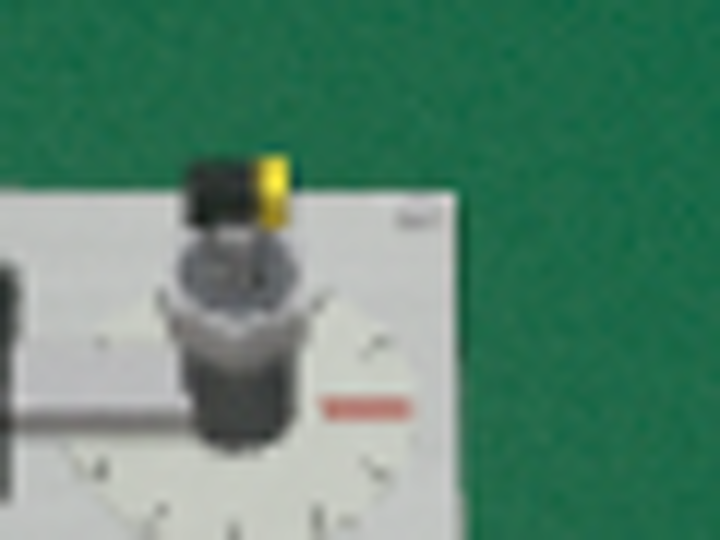

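View pics/t5full.png

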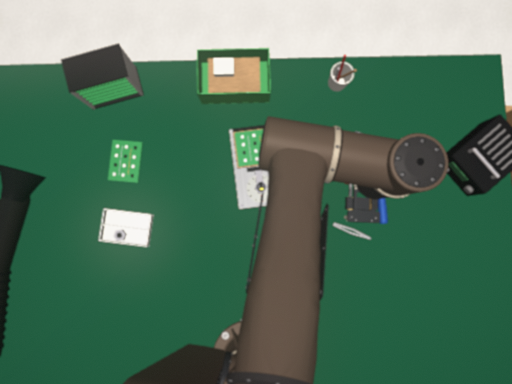

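View pics/t5.png

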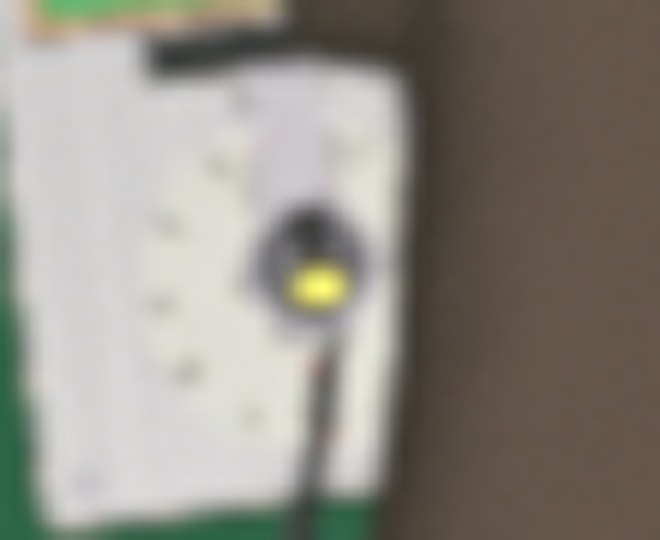

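```bash
python3 - <<'E'
from h import *
for n,f,(x0,x1,y0,y1) in(('top','t5',(250,270,180,195)),('side','s5',(240,258,174,190))):
    p=np.load(f+'.npy');y,_=masks(p,x0,x1,y0,y1);c,k=cen(y,(x0,y0));W=plane(n,[c],.0995 if n=='side' else .104)[0,:2];d=W-[.5207,-.0446];print(n,k,c,W.round(4),np.degrees(np.arctan2(d[1],d[0]))%360,np.hypot(*d))
p=np.load('s5.npy').astype(float)
# bottom edge of black head: dark->light transition per column; and dark rows 
g=p.sum(2)
h=cv2.resize(p[165:210,228:288].astype(np.uint8),None,fx=8,fy=8,interpolation=cv2.INTER_CUBIC).astype(float)
pts=[]
V=h.min(2)
for X in range(int(200/12*8),int(285/12*8),4):
    col=h[:,X,2]-0
    # upper edge: from green bg to head via green minus...
    gcol=h[:,X,1]
    seg=gcol[int(130/12*8):int(180/12*8)]
    pts.append((X,seg.round(0)[::4].tolist()))
print([ (a,b) for a,b in pts[::4]])
E
```

```text
top 8 [261.11056751 188.15655577] [ 0.5134 -0.0453] 185.50266767924222 0.007348024178090462
side 15 [250.20935861 180.37999193] [ 0.5129 -0.0449] 182.14679915535393 0.007852817374425272
[(133, [108.0, 107.0, 108.0, 107.0, 97.0, 82.0, 64.0, 53.0, 48.0]), (149, [107.0, 107.0, 108.0, 108.0, 96.0, 78.0, 63.0, 57.0, 53.0]), (165, [103.0, 104.0, 105.0, 105.0, 99.0, 90.0, 75.0, 64.0, 61.0]), (181, [106.0, 108.0, 104.0, 99.0, 128.0, 170.0, 204.0, 214.0, 226.0])]
```

```bash
python3 - <<'E'
from plant import r,order
s=r.get_state();print(s['time_s'],s['qd'].round(2),s['contact_force'].round(1));print(order.close_job())
E
```

```text
19.0333 [ 0.51 -0.22 -0.04  0.03  0.14  0.17] [ 0.1  0.4 -0.2]
the job is handed in; nothing more can be done
None
```

The adjuster is turned to the red index line and the jam nut is tightened against the boss. I handed the job in at 19.0 s of the allowed 67 s.

- **Adjuster:** I gripped the bar head, turned it about 51° clockwise and let go with the tool at a yaw of about 6°. The red line measured about 5.9°, with single edge readings from 5.1° to 6.25°.
- **Jam nut:** I ran it about 2.5 rad clockwise in one grasp until it met the collar, then tightened in small steps. The torque averaged 0.438 N m over the last readings and was held for over a second. Single noisy readings reached 0.478 N m.
- **After release:** The gripper is clear of everything, with no contact force.

**Last checks:**
- In the side view the head is in the same place before and after tightening, still parallel to the red line.
- Measured from the yellow patch, its bearing was 185.5° in the top view and 182.1° in the side view, against about 186° expected. That patch is only a few pixels, so I trusted the gripper angle instead.
- The torque comes from the wrist reading only. I had no direct view of the collar's rotation.
- I made no special check of the loose items on the bench. The arm never went near them at low height. In the last top view the board, tray with the spare nut and tweezers look unmoved; the arm hid the bottle, brush and most of the screwdriver.

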